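Pry the yellow cover of a terminal box loose in a noodle kitchen

TASK

Pick up the flat pry blade with the blue handle from the wooden board, push its blade under the tab at the notch of the yellow cover on the grey terminal box and pry that edge up until the cover snaps out past its two red catches and stays ajar on top of them. Do it with the blade, not with the fingers; leave the cover resting loose on its box and lay the pry blade flat back on the board.

Things in the scene. Friction and masses are not known exactly. Their poses are not given: they have to be found in the camera images.
- pry: Loose flat pry blade, 120 g, on the board beside a spatula and a brush. Blue handle 100 long (x -50 to 50), 22 wide (y), 26 high (z 0 to 26); grip it from above across y, best at x = 20. Steel blade 26 wide, 3 thick, from the handle's +x end (x = 50) to its tip at x = 100, mid-plane at z = 12. Origin: centre of the handle's underside; x to the tip, z up.
- cover: Yellow cover: plate 110 x 80 x 6 (x 25 to 135), tab 50 wide (x 0 to 25). Origin: middle of the tab's front edge, underside; x into the plate, z up. Red spring catches hold its sides at x = 50; lifting the tab takes 3 to 8 N. It snaps free with the tab 24 up; lift it 30 to 45: they spring in under the plate and hold it ajar, tab edge 17 up, once the blade is lowered and drawn out level.
- box: Fixed grey terminal box 130 x 120 bearing the yellow cover (a like box has a white one: not that). Origin: centre of underside; front faces -x, z up. Notch: dark mouth in the front's middle, 70 wide, z = 60 to 85 (tab's underside when snapped in), x = -65 to -30; the tab overhangs to x = -80. Enter level along +x, tip some 25 past the tab's edge. A stop and lip hold the cover's rear edge.
- board: Fixed wooden cutting board, 190 (x) x 520 (y) x 14 thick. Origin: centre of its underside; its top is at z = 14.
Things that resemble listed ones, but are neither listed nor needed, are in the scene too. There is more than one size of the pry; the job needs the smallest.

How it is judged:
By the outcome, as a careful person would: the job done as asked, in the order asked, and still so for the second after the job is handed in, with the robot touching nothing.
It also fails if it takes over 53 s, if anything falls off the work surface, if the arm or the gripper's body presses on something with over 40 N, if the wrist force passes 120 N, or if a joint passes its speed limit or range.

ROBOT

A 6-joint arm with a two-finger parallel gripper is mounted at the origin on the work surface. World frame = base frame: x ahead of the robot, y to its left, z up, the work surface at z = 0. Lengths are in m, angles in rad, forces in N, time in s.
With the tool pointing down it reaches from about 0.375 to 0.9 m from the base axis. Payload 3.1 kg.
Tool frame: the origin (TCP) lies at the very end of the fingers, on their centre line; the grasp point (between the pads) lies 19 mm behind it; z points along the fingers, y is the direction in which the jaws open and shut (so a half turn about z gives the same grasp; the last joint's range is limited). The gripper opens to 85 mm and grips with 20 to 120 N. Pads are 22 mm wide; open, the fingers measure 114 mm over their backs; the gripper's body (76 mm by 85 mm) begins 54 mm behind the grasp point. The pads swing forward as they close: fully open they stand 13 mm farther back than shut.
Start: joints at [-1.464, 0.527, 1.433, -0, 1.181, -0.178], TCP at [0.176, -0.6, 0.231] pointing down, gripper open.
Joint ranges: [-3.08, 3.08], [-0.75, 2.2], [0.22, 2.44], [-1.43, 4.57], [0, 2.65], [-2.85, 2.85]. Speed limits (rad/s): [2.79, 2.79, 3.14, 3.14, 3.14, 3.14].

INTERFACE

Orientations are given as a unit quaternion [x, y, z, w].
In Python, from station import manip gives the robot as it stands. The module is installed in compiled form; this text tells all that it offers.
- The arm moves only by the tool send_rows, never from a script. Its argument "commands" is a list of rows, each an object with "delta_pos": the shift along the world's x, y, z in cm, a list of three; "yaw": the turn about the world's z in rad. A call has 1 to 10 rows; each row shifts and turns the pose as measured when the row begins; what a row does not reach is not made up. A row lasts 1/8 s, in which the tool goes at most 62.5 mm and 10.7 degrees, less where a joint would pass 70% of its speed; a pose out of reach is approached as far as the arm can. A call is refused whole if a number of a shift passes 6.25 or a number of a turn 0.188, either way. A call with a gripper value outside its range is refused whole. "grip" is the closure, from -1 (fully open) to 1 (shut), set as the call begins (left out, the last holds). The fingers move at their own pace and stop on an object; "force" is the grip in N (left out, the last holds). Time passes only in rows, so rows that do not move let the fingers close. It gives the time, the measured TCP pose, the force and the opening at its end, in the units of the state.
- manip.sense(): the state, without advancing time (a new reading comes with each control period).
- manip.snapshot(name): name is "side" or "top"; returns the picture (384x512x3 uint8, blue, green, red); there is no depth.
- manip.get_calibration(name): a dict with "fx", "fy", "cx", "cy" (pixels), "dist_coeffs" ([k1, k2, p1, p2, k3] as OpenCV has them; the pictures are not rectified), "world_to_cam" (4x4, takes a point from world to camera coordinates). Camera axes: x right, y down, z forward; pixel columns grow to the right and rows downward; lengths in m; the calibration is good to about 2 mm. A picture is of the moment at which its call begins. get_calibration takes no time and is no camera call.
- manip.sign_off(): hands the job in, once; it reports no verdict.
The state is a dict: "t": time; "q": joint angles; "qd": joint speeds; "tau": joint torques, N m; "tcp_pos": TCP position; "tool_rot": TCP orientation; "force": force on the tool from outside, world axes, zero at the start; "ft_torque": the same for the moment, N m; "finger_gap": opening from 0.0 (shut) to 1.0 (fully open).
Only numpy, scipy, OpenCV 4.12 (cv2) and the standard library are available. Lean on these libraries where they do the work, as an engineer would, in place of code of your own. Each camera call takes 0.05 s, during which the arm holds its last target. There are 200 camera calls.

## Working session

There is one attempt and no reset: what is moved stays moved. The work goes in short steps, Python scripts to look and compute and a tool call to move; the robot and the scene stay as the last step left them, time stands still between calls to the robot, and variables do not carry over. Pictures are saved under pics/ and viewed, about 8 in all and at most 12, crops included, and the job is handed in when it is done.

Besides the shell and the picture viewer there is one more tool, called after "Call:" by a JSON object that holds its "op" and its "data", one argument or row to a line. send_rows: Moves the arm, as the interface text tells. Its arguments: {"type":"object","properties":{"commands":{"type":"array","items":{"type":"object","properties":{"delta_pos":{"type":"array","items":{"type":"number"}},"yaw":{"type":"number"}}}},"grip":{"type":"number"},"force":{"type":"number"}},"required":["commands"]}

```bash
mkdir -p pics; python3 - <<'E'
from station import manip
import cv2,numpy as np
np.set_printoptions(precision=4,suppress=True)
for n in("side","top"):
    im=manip.snapshot(n); cv2.imwrite(f"pics/{n}0.png",im)
    c=manip.get_calibration(n); print(n,c["fx"],c["fy"],c["cx"],c["cy"],c["dist_coeffs"]);print(np.array(c["world_to_cam"]))
s=manip.sense();print(s["t"],s["tcp_pos"],s["tool_rot"],s["force"],s["finger_gap"])
a=cv2.imread("pics/side0.png")
E
```

```text
side 364.8369590285735 364.8369590285735 252.594573424109 195.69104650515604 [-0.0208  0.      0.      0.      0.    ]
[[-0.8186 -0.5744 -0.0029  0.4041]
 [-0.3936  0.5647 -0.7254  0.208 ]
 [ 0.4183 -0.5927 -0.6883  0.9446]
 [ 0.      0.      0.      1.    ]]
top 495.13567003711427 495.13567003711427 254.81710855675095 190.88916144424104 [0.0363 0.     0.     0.     0.    ]
[[ 0.005  -1.      0.0061  0.0532]
 [-0.9977 -0.0054 -0.0679  0.4535]
 [ 0.068  -0.0058 -0.9977  1.5073]
 [ 0.      0.      0.      1.    ]]
0.1 [ 0.1755 -0.5992  0.2304] [ 0.9899  0.1419  0.     -0.001 ] [-0.4981 -0.38    0.135 ] 1.0004089847290973
```

View pics/top0.png

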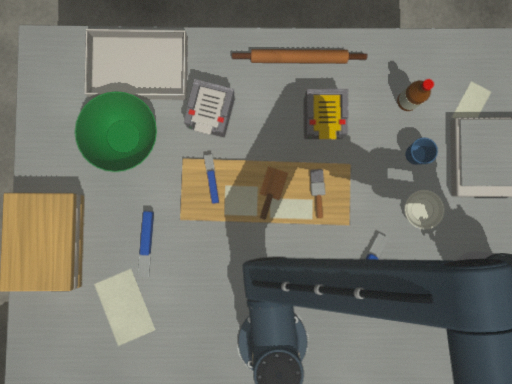

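View pics/side0.png

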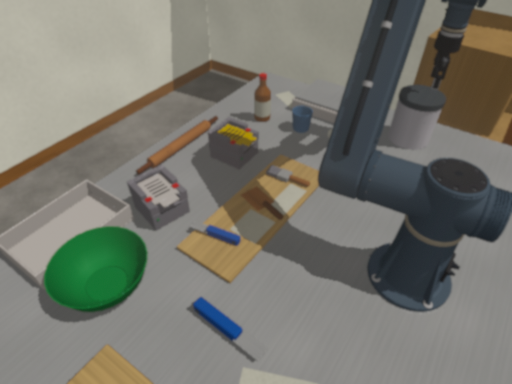

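The blue pry on the board is at top px (212,180). The larger blue ones are at (146,235) and (375,250), partly under the arm. The yellow cover's box is at (327,115) with its tab toward the robot, and the white-covered decoy box is at (209,108).

```bash
cat > h.py <<'E'
from station import manip
import cv2,numpy as np
np.set_printoptions(precision=4,suppress=True)
C={n:manip.get_calibration(n) for n in("side","top")}
def K(c): return np.array([[c["fx"],0,c["cx"]],[0,c["fy"],c["cy"]],[0,0,1.]])
def ray(n,p):
    c=C[n];W=np.array(c["world_to_cam"]);R=W[:3,:3]
    u=cv2.undistortPoints(np.array([[p]],float),K(c),np.array(c["dist_coeffs"]))[0,0]
    return -R.T@W[:3,3],R.T@np.array([u[0],u[1],1])
def plane(n,p,z):
    o,d=ray(n,p);return o+d*(z-o[2])/d[2]
def tri(pt,ps):
    (a,u),(b,v)=ray("top",pt),ray("side",ps)
    st=np.linalg.lstsq(np.c_[u,-v],b-a,rcond=None)[0]
    p,q=a+u*st[0],b+v*st[1];return (p+q)/2,np.linalg.norm(p-q)
def proj(n,X):
    c=C[n];W=np.array(c["world_to_cam"])
    return cv2.projectPoints(np.array(X,float).reshape(-1,1,3),cv2.Rodrigues(W[:3,:3])[0],W[:3,3],K(c),np.array(c["dist_coeffs"]))[0][:,0]
def blobs(im,f,amin=15):
    h=cv2.cvtColor(im,cv2.COLOR_BGR2HSV).astype(int);m=f(h[...,0],h[...,1],h[...,2]).astype(np.uint8)
    n,l,s,c=cv2.connectedComponentsWithStats(m)
    return [(c[i],s[i],(l==i).astype(np.uint8)) for i in range(1,n) if s[i,4]>=amin]
blue=lambda h,s,v:(h>105)&(h<125)&(s>150)&(v>70)
yel=lambda h,s,v:(h>20)&(h<33)&(s>180)&(v>80)
red=lambda h,s,v:((h<6)|(h>174))&(s>170)&(v>120)
E
python3 - <<'E'
from h import *
for n in C:
    im=cv2.imread(f"pics/{n}0.png")
    for k,f in(("blue",blue),("yel",yel),("red",red)):
        for c,s,m in blobs(im,f,5):
            r=cv2.minAreaRect(cv2.findContours(m,0,2)[0][0]);print(n,k,c,s[4],cv2.boxPoints(r).round(1).tolist())
t=cv2.imread("pics/top0.png");s=cv2.imread("pics/side0.png")
A=cv2.resize(t[80:230,175:375],None,fx=4,fy=4,interpolation=cv2.INTER_CUBIC);cv2.imwrite("pics/tc.png",A)
B=cv2.resize(s[110:270,120:320],None,fx=3.7,fy=3.7,interpolation=cv2.INTER_CUBIC);cv2.imwrite("pics/sc.png",B)
E
```

```text
side blue [223.6026 233.702 ] 151 [[207.1999969482422, 230.1999969482422], [208.89999389648438, 225.60000610351562], [239.1999969482422, 236.89999389648438], [237.39999389648438, 241.5]]
side blue [217.227  318.6864] 727 [[191.0, 306.79998779296875], [199.89999389648438, 295.70001220703125], [242.1999969482422, 329.5], [233.3000030517578, 340.6000061035156]]
side yel [238.3311 133.6997] 293 [[217.8000030517578, 133.8000030517578], [223.10000610351562, 121.30000305175781], [255.60000610351562, 135.3000030517578], [250.3000030517578, 147.6999969482422]]
side red [262.6154  75.6154] 13 [[259.79998779296875, 75.4000015258789], [260.79998779296875, 73.4000015258789], [265.20001220703125, 75.5999984741211], [264.20001220703125, 77.5999984741211]]
side red [174.75 185.  ] 8 [[173.0, 185.0], [175.8000030517578, 183.60000610351562], [176.60000610351562, 185.1999969482422], [173.8000030517578, 186.60000610351562]]
side red [147.9091 199.1818] 11 [[146.0, 198.0], [150.0, 198.0], [150.0, 200.0], [146.0, 200.0]]
top blue [212.7419 186.5968] 124 [[208.3000030517578, 172.3000030517578], [212.6999969482422, 171.60000610351562], [217.1999969482422, 200.8000030517578], [212.8000030517578, 201.5]]
top blue [145.7303 232.7848] 330 [[140.1999969482422, 252.89999389648438], [143.1999969482422, 211.6999969482422], [151.3000030517578, 212.3000030517578], [148.39999389648438, 253.5]]
top blue [371.9167 256.8333] 24 [[369.0, 255.0], [376.0, 255.0], [376.0, 258.0], [369.0, 258.0]]
top yel [327.5635 115.1871] 914 [[314.0, 95.0], [340.0, 95.0], [340.0, 138.0], [314.0, 138.0]]
top red [427.6207  84.1379] 87 [[421.0, 84.0], [428.0, 77.0], [434.5, 83.5], [427.5, 90.5]]
top red [191.2    111.7333] 15 [[189.0, 110.0], [193.0, 110.0], [193.0, 113.0], [189.0, 113.0]]
top red [220.2941 119.4118] 17 [[218.0, 118.0], [222.0, 118.0], [222.0, 121.0], [218.0, 121.0]]
top red [342.  121.5] 20 [[340.0, 120.0], [344.0, 120.0], [344.0, 123.0], [340.0, 123.0]]
```

View pics/tc.png

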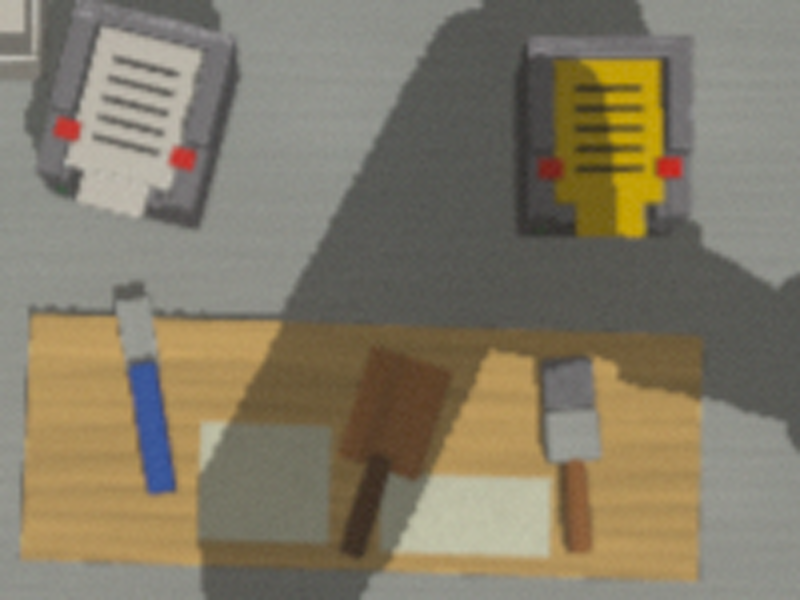

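View pics/sc.png

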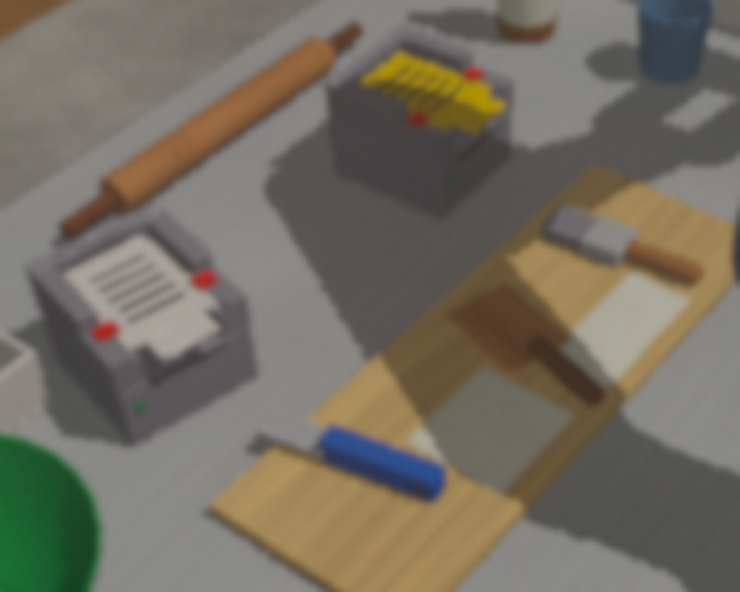

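The crops confirm the picks: the pry on the board has tip (207.5,151.7) and handle ends (210.8,170.5) and (215.3,203) in the top view. The yellow box's tab front edge runs about (319.3,139)–(336.3,139), with red catches at (312.5,121.8) and (342,121.8).

```bash
python3 - <<'E'
from h import *
T=lambda x,y:(175+(x-1.5)/4,80+(y-1.5)/4)
S=lambda x,y:(120+(x-1.35)/3.7,110+(y-1.35)/3.7)
P={"h-x-y":((175,489),(445,467)),"h+x-y":((156,358),(335,427)),"tip":((130,285),(257,440)),
"tab-y":((645,236),(505,103)),"tab+y":((577,236),(470,130)),"red+y":((550,167),(417,119)),"red-y":((668,167),(474,74)),
"box front +y top":((518,235),(440,135)),"board+x+y":((30,310),(210,510)),"coverrear":((555,60),(363,80)),"coverrear-y":((663,60),(397,52))}
for k,(a,b) in P.items():
    x,e=tri(T(*a),S(*b));print(k,x,e)
for k,z in(("h",.04),):
    print(plane("top",T(143,362),z),plane("top",T(161,491),z),"tip",plane("top",T(130,286),.027))
print("tab",plane("top",T(577,236),.091),plane("top",T(645,236),.091))
print("red",plane("top",T(550,167),.09),plane("top",T(668,167),.09))
print("board",plane("top",T(30,310),.014),plane("top",T(703,335),.014),plane("top",T(22,556),.014),plane("top",T(698,580),.014))
print("box rear",plane("top",T(528,37),.091),plane("top",T(692,36),.091),"front",plane("top",T(518,235),.09),plane("top",T(690,235),.09))
E
```

```text
h-x-y [0.4184 0.1661 0.0379] 0.0014274164144933597
h+x-y [0.5161 0.1802 0.0329] 0.004145309789004454
tip [ 0.5779  0.2044 -0.    ] 0.0016303189519693618
tab-y [ 0.6043 -0.1811  0.0911] 0.0021928552602135604
tab+y [ 0.6056 -0.1304  0.0899] 0.005361298665980529
red+y [ 0.654  -0.1115  0.0936] 0.00045189147767022906
red-y [ 0.6536 -0.1983  0.095 ] 0.0008264099731487847
box front +y top [ 0.6028 -0.084   0.1129] 0.007102185430740575
board+x+y [0.5563 0.2804 0.0061] 0.0034573888915343967
coverrear [ 0.7263 -0.1166  0.1058] 0.009636024330143664
coverrear-y [ 0.7375 -0.1937  0.0909] 0.0065759401776363255
[0.5139 0.1907 0.04  ] [0.4161 0.1761 0.04  ] tip [0.5738 0.2024 0.027 ]
tab [ 0.6032 -0.1317  0.091 ] [ 0.6034 -0.1817  0.091 ]
red [ 0.6546 -0.1121  0.09  ] [ 0.655 -0.199  0.09 ]
board [0.5565 0.2804 0.014 ] [ 0.54   -0.2391  0.014 ] [0.367  0.2837 0.014 ] [ 0.3513 -0.2338  0.014 ]
box rear [ 0.7515 -0.0958  0.091 ] [ 0.7528 -0.2171  0.091 ] front [ 0.6039 -0.0884  0.09  ] [ 0.6045 -0.2149  0.09  ]
```

Everything agrees with the text: handle about 98 mm, yaw about 0.148, tab centre about (0.604, −0.156), tab top z about 0.091, box yaw about 0, catches 50 mm past the tab edge. The dark patch at the tip triangulates to z=0, so it is a shadow. I'm starting the move.

Call:
{"op": "send_rows", "data": {
  "commands": [
    {"delta_pos":[3.5,4.5,0],"yaw":-0.014},
    {"delta_pos":[3.5,4.5,0],"yaw":-0.014},
    {"delta_pos":[3.5,4.5,0],"yaw":-0.014},
    {"delta_pos":[3.5,4.5,0],"yaw":-0.014},
    {"delta_pos":[3.5,4.5,0],"yaw":-0.014},
    {"delta_pos":[3.5,4.5,0],"yaw":-0.014},
    {"delta_pos":[3.5,4.5,0],"yaw":-0.014},
    {"delta_pos":[3.5,4.5,0],"yaw":-0.014},
    {"delta_pos":[0.5,5.5,0],"yaw":-0.014},
    {"delta_pos":[0.5,5.5,0],"yaw":-0.014}
  ],
  "grip": -1
}}

```text
t: 1.35
tcp_pos: [0.4714, -0.1179, 0.2269]
tool_rot: [0.998, 0.065, 0.001, -0.001]
force: [0.4, -0.3, 0.5]
finger_gap: 0.999
```

Call:
{"op": "send_rows", "data": {
  "commands": [
    {"delta_pos":[0.2,5,0],"yaw":0.003},
    {"delta_pos":[0.2,5,0],"yaw":0.003},
    {"delta_pos":[0.2,5,0],"yaw":0.003},
    {"delta_pos":[0.2,5,-1],"yaw":0.003},
    {"delta_pos":[0.2,5,-3],"yaw":0.003},
    {"delta_pos":[0.2,4,-3],"yaw":0.003},
    {"delta_pos":[0.1,1,-2],"yaw":0},
    {"delta_pos":[0,0,0],"yaw":0}
  ]
}}

```text
t: 2.35
tcp_pos: [0.483, 0.1961, 0.1335]
tool_rot: [0.997, 0.078, 0.001, -0.001]
force: [-0.5, 0.5, -0.6]
finger_gap: 0.997
```

```bash
python3 - <<'E'
from h import *
s=manip.sense();print(s["t"],s["tcp_pos"],s["tool_rot"],s["finger_gap"])
t=manip.snapshot("top");d=manip.snapshot("side")
A=cv2.resize(t[100:230,160:300],(560,520),interpolation=cv2.INTER_CUBIC)
d=cv2.resize(d[150:280,170:310],(560,520),interpolation=cv2.INTER_CUBIC)
cv2.imwrite("pics/pre.png",d)
print(proj("side",[s["tcp_pos"],[.465,.1834,.04]]))
E
```

```text
2.35 [0.483  0.1961 0.1335] [ 0.997   0.0779  0.0011 -0.0012] 0.9971914396797781
[[212.0528 208.0412]
 [222.7643 231.8951]]
```

View pics/pre.png

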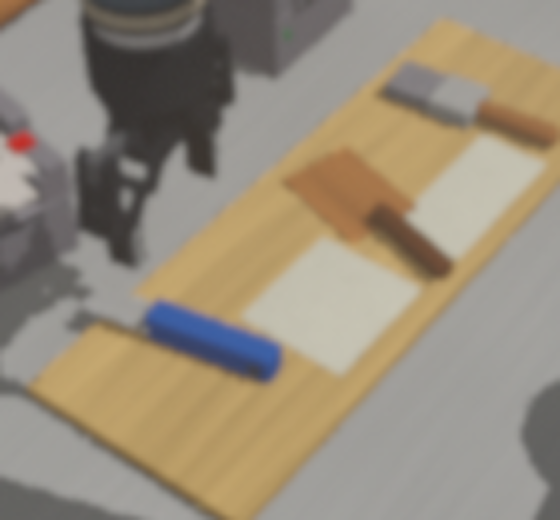

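Call:
{"op": "send_rows", "data": {
  "commands": [
    {"delta_pos":[0.2,-0.9,-1],"yaw":-0.008},
    {"delta_pos":[0,0,-3],"yaw":0},
    {"delta_pos":[0,0,-3],"yaw":0},
    {"delta_pos":[0,0,-1.5],"yaw":0},
    {"delta_pos":[0,0,0],"yaw":0}
  ]
}}

```text
t: 3.08
tcp_pos: [0.491, 0.1806, 0.0513]
tool_rot: [0.998, 0.069, 0.008, -0.001]
force: [0.8, 0.3, 1.1]
finger_gap: 1.002
```

Call:
{"op": "send_rows", "data": {
  "commands": [
    {"delta_pos":[0,0,0],"yaw":0},
    {"delta_pos":[0,0,0],"yaw":0}
  ]
}}

```text
t: 3.32
tcp_pos: [0.4924, 0.1802, 0.0528]
tool_rot: [0.998, 0.069, 0.009, -0.001]
force: [0.2, -0.6, 0.8]
finger_gap: 1.003
```

```bash
python3 - <<'E'
from h import *
s=manip.sense();print(s["t"],s["tcp_pos"],s["tool_rot"],s["force"],s["ft_torque"],s["qd"])
E
```

```text
3.325 [0.4924 0.1802 0.0528] [ 0.9976  0.0685  0.0094 -0.0013] [ 0.1877 -0.5729  0.7799] [-0.0343 -0.0053 -0.0075] [-0.0032 -0.0109 -0.0044 -0.0008  0.0013 -0.0008]
```

Call:
{"op": "send_rows", "data": {
  "commands": [
    {"delta_pos":[-0.35,0.3,0],"yaw":0.005},
    {"delta_pos":[-0.3,0.2,0],"yaw":0.004},
    {"delta_pos":[0,0,0],"yaw":0}
  ]
}}

```text
t: 3.7
tcp_pos: [0.486, 0.1861, 0.0543]
tool_rot: [0.997, 0.074, 0.011, -0.001]
force: [-0.1, 0.4, -0.1]
finger_gap: 1.003
```

Call:
{"op": "send_rows", "data": {
  "commands": [
    {"delta_pos":[0,0,-0.8],"yaw":0},
    {"delta_pos":[0,0,-0.8],"yaw":0},
    {"delta_pos":[0,0,-0.8],"yaw":0},
    {"delta_pos":[0,0,-0.5],"yaw":0},
    {"delta_pos":[0,0,0],"yaw":0}
  ]
}}

```text
t: 4.32
tcp_pos: [0.4857, 0.1861, 0.0225]
tool_rot: [0.997, 0.074, 0.01, -0.001]
force: [0.6, -0.5, -0.2]
finger_gap: 1.0
```

Call:
{"op": "send_rows", "data": {
  "commands": [
    {"delta_pos":[0,0,-0.5],"yaw":0},
    {"delta_pos":[0,0,0],"yaw":0}
  ]
}}

```text
t: 4.58
tcp_pos: [0.4858, 0.186, 0.0172]
tool_rot: [0.997, 0.074, 0.01, -0.001]
force: [0.6, -0.1, 0.6]
finger_gap: 1.002
```

Call:
{"op": "send_rows", "data": {
  "commands": [
    {"delta_pos":[0,0,0],"yaw":0},
    {"delta_pos":[0,0,0],"yaw":0},
    {"delta_pos":[0,0,0],"yaw":0},
    {"delta_pos":[0,0,0],"yaw":0},
    {"delta_pos":[0,0,0],"yaw":0},
    {"delta_pos":[0,0,0],"yaw":0}
  ],
  "grip": 1,
  "force": 100
}}

```text
t: 5.32
tcp_pos: [0.4862, 0.1861, 0.0181]
tool_rot: [0.997, 0.074, 0.011, -0.001]
force: [0.3, -0.6, -0.1]
finger_gap: 0.234
```

Call:
{"op": "send_rows", "data": {
  "commands": [
    {"delta_pos":[0,0,0],"yaw":0},
    {"delta_pos":[0,0,0.7],"yaw":0},
    {"delta_pos":[0,0,1],"yaw":0},
    {"delta_pos":[0,0,1.5],"yaw":0},
    {"delta_pos":[0,0,1.5],"yaw":0},
    {"delta_pos":[0,0,1.5],"yaw":0},
    {"delta_pos":[0,0,1],"yaw":0},
    {"delta_pos":[0,0,0.5],"yaw":0},
    {"delta_pos":[0,0,0],"yaw":0}
  ]
}}

```text
t: 6.45
tcp_pos: [0.4862, 0.1862, 0.1015]
tool_rot: [0.997, 0.074, 0.012, -0.002]
force: [0.2, -0.1, -1.8]
finger_gap: 0.237
```

Call:
{"op": "send_rows", "data": {
  "commands": [
    {"delta_pos":[0,-1.5,0],"yaw":-0.01},
    {"delta_pos":[0,-2.5,0],"yaw":-0.015},
    {"delta_pos":[0,-3,0],"yaw":-0.015},
    {"delta_pos":[0,-3,0],"yaw":-0.015},
    {"delta_pos":[0,-3,0],"yaw":-0.015},
    {"delta_pos":[0,-3,0],"yaw":-0.015},
    {"delta_pos":[0,-3,0],"yaw":-0.015},
    {"delta_pos":[0,-2.5,0],"yaw":-0.015},
    {"delta_pos":[0,-1.5,0],"yaw":-0.01},
    {"delta_pos":[0,0,0],"yaw":0}
  ]
}}

```text
t: 7.7
tcp_pos: [0.4808, -0.0576, 0.0963]
tool_rot: [1.0, 0.007, 0.006, -0.001]
force: [-0.5, 0.7, -1.8]
finger_gap: 0.233
```

Call:
{"op": "send_rows", "data": {
  "commands": [
    {"delta_pos":[0,-1.5,-0.3],"yaw":-0.003},
    {"delta_pos":[0,-2,-0.3],"yaw":-0.003},
    {"delta_pos":[0,-2,-0.3],"yaw":-0.003},
    {"delta_pos":[0,-1.5,-0.3],"yaw":-0.003},
    {"delta_pos":[0,-0.8,-0.3],"yaw":-0.003},
    {"delta_pos":[0,-0.5,0],"yaw":0},
    {"delta_pos":[0,0,0],"yaw":0}
  ]
}}

```text
t: 8.57
tcp_pos: [0.4799, -0.1416, 0.0797]
tool_rot: [1.0, 0.002, 0.005, -0.002]
force: [-0.2, -0.2, -1.4]
finger_gap: 0.237
```

```bash
python3 - <<'E'
from h import *
s=manip.sense();print(s["t"],s["tcp_pos"],s["tool_rot"],s["force"])
t=manip.snapshot("top");d=manip.snapshot("side")
A=cv2.resize(t[90:190,290:370],(480,600),interpolation=cv2.INTER_CUBIC)
B=cv2.resize(d[100:200,200:250+33][:, :53],(318,600),interpolation=cv2.INTER_CUBIC)
B=cv2.resize(d[110:210,205:325],(480,400),interpolation=cv2.INTER_CUBIC)
B=cv2.copyMakeBorder(B,0,200,0,0,cv2.BORDER_CONSTANT)
cv2.imwrite("pics/at.png",np.hstack([A[:, :310+10],B]))
cv2.imwrite("pics/at_top.png",t);cv2.imwrite("pics/at_side.png",d)
for n,im in(("top",t),("side",d)):
  for c,q,m in blobs(im,blue,10): print(n,c,q[4])
E
```

```text
8.575 [ 0.4799 -0.1416  0.0797] [ 1.      0.0017  0.005  -0.0019] [-0.2156 -0.206  -1.3531]
top [145.789  232.4913] 346
top [363.5749 276.6829] 287
side [292.0204 158.7347] 49
side [217.1936 318.6722] 723
```

View pics/at.png

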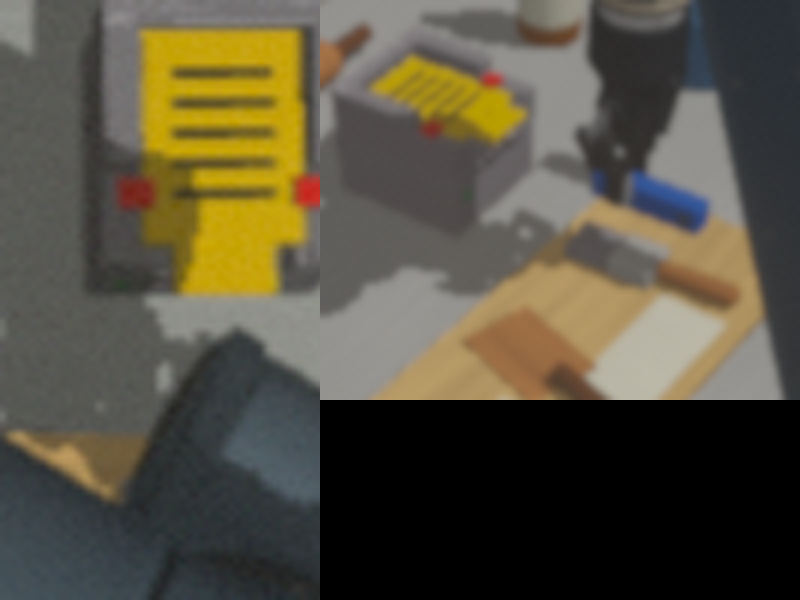

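```bash
python3 - <<'E'
from h import *
p=np.array([.4799,-.1416,.0797])
for nm,o in(("h-x-y top",[-.07,-.011,.022]),("h-x+y top",[-.07,.011,.022]),("h-x-y bot",[-.07,-.011,-.004]),("h+x-y top",[.03,-.011,.022]),("tip-y",[.08,-.013,.008]),("tip+y",[.08,.013,.008])):
    q=proj("side",p+o)[0]; print(nm,q,"crop",(q-[205,110])*4+[321.5,1.5])
d=cv2.imread("pics/at_side.png")
B=cv2.resize(d[125:175,255:315],(720,600),interpolation=cv2.INTER_CUBIC);B=cv2.convertScaleAbs(B,alpha=1.6)
cv2.imwrite("pics/at2.png",B)
E
```

```text
h-x-y top [302.6084 159.3562] crop [711.9335 198.9249]
h-x+y top [299.0921 162.9635] crop [697.8683 213.3539]
h-x-y bot [301.8607 165.8744] crop [708.9426 224.9976]
h+x-y top [275.5053 148.4573] crop [603.5212 155.3292]
tip-y [262.9276 146.483 ] crop [553.2102 147.432 ]
tip+y [258.5024 150.3272] crop [535.5097 162.8088]
```

View pics/at2.png

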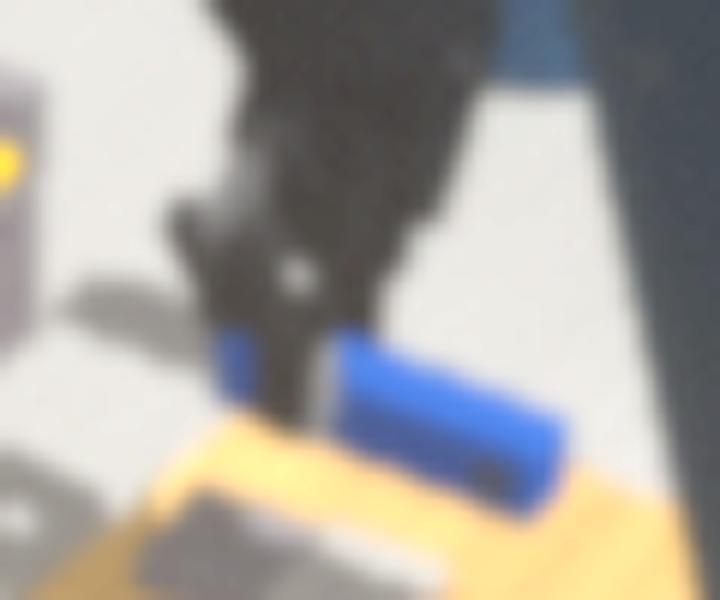

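Call:
{"op": "send_rows", "data": {
  "commands": [
    {"delta_pos":[0,-0.6,-0.4],"yaw":-0.002},
    {"delta_pos":[0,-0.5,-0.4],"yaw":-0.002},
    {"delta_pos":[0,-0.3,-0.4],"yaw":0},
    {"delta_pos":[0,0,0],"yaw":0}
  ]
}}

```text
t: 9.18
tcp_pos: [0.4797, -0.1553, 0.067]
tool_rot: [1.0, 0.0, 0.005, -0.002]
force: [-0.0, -1.2, -2.8]
finger_gap: 0.234
```

Call:
{"op": "send_rows", "data": {
  "commands": [
    {"delta_pos":[0.8,0,0],"yaw":0},
    {"delta_pos":[1,0,0],"yaw":0},
    {"delta_pos":[1,0,0],"yaw":0},
    {"delta_pos":[0.8,0,0],"yaw":0},
    {"delta_pos":[0.5,0,0],"yaw":0},
    {"delta_pos":[0,0,0],"yaw":0}
  ]
}}

```text
t: 9.93
tcp_pos: [0.5248, -0.1552, 0.0672]
tool_rot: [1.0, 0.001, 0.006, -0.002]
force: [0.9, -0.8, -3.1]
finger_gap: 0.234
```

Call:
{"op": "send_rows", "data": {
  "commands": [
    {"delta_pos":[0.6,0,0],"yaw":0},
    {"delta_pos":[0.7,0,0],"yaw":0},
    {"delta_pos":[0.6,0,0],"yaw":0},
    {"delta_pos":[0.4,0,0],"yaw":0},
    {"delta_pos":[0,0,0],"yaw":0}
  ]
}}

```text
t: 10.55
tcp_pos: [0.5488, -0.155, 0.067]
tool_rot: [1.0, 0.001, 0.005, -0.002]
force: [-0.7, 0.1, -1.2]
finger_gap: 0.231
```

```bash
python3 - <<'E'
from h import *
s=manip.sense();print(s["t"],s["tcp_pos"],s["tool_rot"],s["force"],s["ft_torque"])
d=manip.snapshot("side");cv2.imwrite("pics/in_side.png",d)
B=cv2.resize(d[110:185,200:300],(800,600),interpolation=cv2.INTER_CUBIC);B=cv2.convertScaleAbs(B,alpha=1.5)
cv2.imwrite("pics/in.png",B)
E
```

```text
10.55 [ 0.5488 -0.155   0.067 ] [ 1.      0.0007  0.0052 -0.002 ] [-0.6625  0.0969 -1.187 ] [ 0.004   0.0185 -0.0023]
```

View pics/in.png

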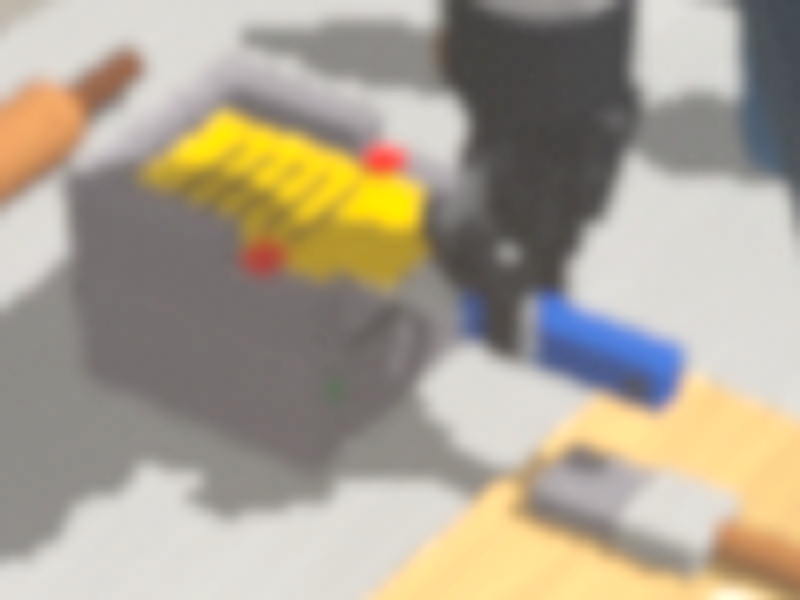

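Call:
{"op": "send_rows", "data": {
  "commands": [
    {"delta_pos":[0,0,0.3],"yaw":0},
    {"delta_pos":[0,0,0.4],"yaw":0},
    {"delta_pos":[0,0,0.4],"yaw":0},
    {"delta_pos":[0,0,0.4],"yaw":0},
    {"delta_pos":[0,0,0],"yaw":0}
  ],
  "grip": 1,
  "force": 120
}}

```text
t: 11.22
tcp_pos: [0.5473, -0.1545, 0.0822]
tool_rot: [1.0, 0.001, 0.004, -0.003]
force: [1.8, 0.3, -4.9]
finger_gap: 0.235
```

Call:
{"op": "send_rows", "data": {
  "commands": [
    {"delta_pos":[0.05,0,0.4],"yaw":0},
    {"delta_pos":[0.05,0,0.4],"yaw":0},
    {"delta_pos":[0.05,0,0.4],"yaw":0},
    {"delta_pos":[0,0,0],"yaw":0}
  ]
}}

```text
t: 11.72
tcp_pos: [0.5471, -0.1534, 0.0938]
tool_rot: [1.0, 0.001, 0.002, -0.004]
force: [0.7, -0.5, -5.5]
finger_gap: 0.228
```

Call:
{"op": "send_rows", "data": {
  "commands": [
    {"delta_pos":[0.05,-0.03,0.4],"yaw":0},
    {"delta_pos":[0.05,-0.03,0.4],"yaw":0},
    {"delta_pos":[0.05,-0.03,0.4],"yaw":0},
    {"delta_pos":[0,0,0],"yaw":0}
  ]
}}

```text
t: 12.22
tcp_pos: [0.5504, -0.1555, 0.1086]
tool_rot: [1.0, 0.001, 0.004, -0.002]
force: [-0.5, -2.7, -2.5]
finger_gap: 0.227
```

```bash
python3 - <<'E'
from h import *
s=manip.sense();print(s["t"],s["tcp_pos"],s["tool_rot"],s["force"],s["ft_torque"])
d=manip.snapshot("side");cv2.imwrite("pics/up_side.png",d)
B=cv2.resize(d[100:175,200:300],(800,600),interpolation=cv2.INTER_CUBIC);B=cv2.convertScaleAbs(B,alpha=1.5)
cv2.imwrite("pics/up.png",B)
E
```

```text
12.225 [ 0.5504 -0.1555  0.1086] [ 1.      0.0006  0.004  -0.0025] [-0.4702 -2.7207 -2.5374] [ 0.6211  0.169  -0.4297]
```

View pics/up.png

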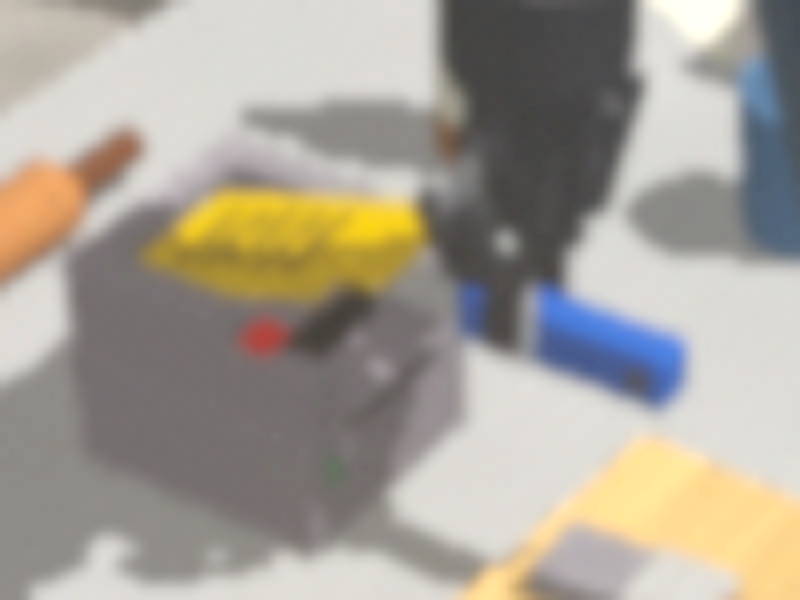

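Call:
{"op": "send_rows", "data": {
  "commands": [
    {"delta_pos":[0,0,-0.3],"yaw":0},
    {"delta_pos":[0,0,-0.4],"yaw":0},
    {"delta_pos":[0,0,-0.4],"yaw":0},
    {"delta_pos":[0,0,-0.4],"yaw":0},
    {"delta_pos":[0,0,-0.4],"yaw":0},
    {"delta_pos":[0,0,0],"yaw":0}
  ]
}}

```text
t: 13.02
tcp_pos: [0.5498, -0.1552, 0.0873]
tool_rot: [1.0, 0.001, 0.003, -0.003]
force: [0.0, 0.3, -1.8]
finger_gap: 0.224
```

Call:
{"op": "send_rows", "data": {
  "commands": [
    {"delta_pos":[0,0,-0.3],"yaw":0},
    {"delta_pos":[0,0,-0.4],"yaw":0},
    {"delta_pos":[0,0,-0.3],"yaw":0},
    {"delta_pos":[0,0,0],"yaw":0}
  ]
}}

```text
t: 13.52
tcp_pos: [0.5502, -0.1554, 0.0769]
tool_rot: [1.0, 0.001, 0.004, -0.003]
force: [0.4, 0.5, -1.7]
finger_gap: 0.23
```

```bash
python3 - <<'E'
from h import *
s=manip.sense();print(s["t"],s["tcp_pos"],s["tool_rot"],s["force"],s["ft_torque"])
d=manip.snapshot("side");cv2.imwrite("pics/dn_side.png",d)
B=cv2.resize(d[100:175,200:300],(800,600),interpolation=cv2.INTER_CUBIC);B=cv2.convertScaleAbs(B,alpha=1.5)
cv2.imwrite("pics/dn.png",B)
E
```

```text
13.525 [ 0.5502 -0.1554  0.0769] [ 1.      0.0007  0.0037 -0.0027] [ 0.3821  0.4623 -1.6957] [-0.0459 -0.0425 -0.0309]
```

View pics/dn.png

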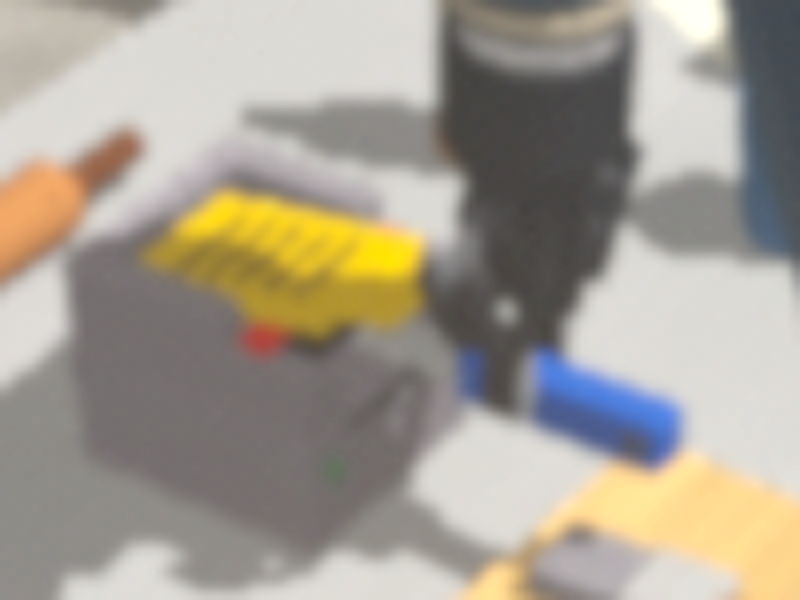

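The cover now sits ajar on the catches, with the tab at about crop (390,270), and the blade is free of load. I'm drawing it out level.

Call:
{"op": "send_rows", "data": {
  "commands": [
    {"delta_pos":[-0.4,0,0],"yaw":0},
    {"delta_pos":[-0.7,0,0],"yaw":0},
    {"delta_pos":[-0.8,0,0],"yaw":0},
    {"delta_pos":[-0.8,0,0],"yaw":0},
    {"delta_pos":[-1,0,0],"yaw":0},
    {"delta_pos":[-1,0,0],"yaw":0},
    {"delta_pos":[-1,0,0],"yaw":0},
    {"delta_pos":[-0.8,0,0],"yaw":0},
    {"delta_pos":[0,0,0],"yaw":0}
  ]
}}

```text
t: 14.7
tcp_pos: [0.4797, -0.1553, 0.0776]
tool_rot: [1.0, 0.0, 0.003, -0.003]
force: [0.2, 0.1, -0.8]
finger_gap: 0.226
```

Call:
{"op": "send_rows", "data": {
  "commands": [
    {"delta_pos":[-0.2,0,0.8],"yaw":0},
    {"delta_pos":[-0.2,1,1],"yaw":0},
    {"delta_pos":[-0.2,2.5,0.5],"yaw":0.012},
    {"delta_pos":[-0.2,3,0],"yaw":0.015},
    {"delta_pos":[-0.1,3,0],"yaw":0.015},
    {"delta_pos":[-0.1,3,0],"yaw":0.015},
    {"delta_pos":[0,3,0],"yaw":0.015},
    {"delta_pos":[0,3,0],"yaw":0.015},
    {"delta_pos":[0,2.5,0],"yaw":0.012},
    {"delta_pos":[0,1.5,0],"yaw":0.01}
  ]
}}

```text
t: 15.95
tcp_pos: [0.4722, 0.079, 0.1085]
tool_rot: [0.998, 0.057, 0.01, -0.001]
force: [0.1, -0.3, -1.8]
finger_gap: 0.227
```

Call:
{"op": "send_rows", "data": {
  "commands": [
    {"delta_pos":[-0.1,2,0],"yaw":0.006},
    {"delta_pos":[-0.1,2.5,0],"yaw":0.006},
    {"delta_pos":[-0.1,2.5,0],"yaw":0.006},
    {"delta_pos":[-0.1,1.5,0],"yaw":0.006},
    {"delta_pos":[-0.1,0.8,-0.5],"yaw":0},
    {"delta_pos":[0,0,-1],"yaw":0},
    {"delta_pos":[0,0,-1.2],"yaw":0},
    {"delta_pos":[0,0,-1],"yaw":0},
    {"delta_pos":[0,0,-0.8],"yaw":0},
    {"delta_pos":[0,0,0],"yaw":0}
  ]
}}

```text
t: 17.2
tcp_pos: [0.4673, 0.1743, 0.0614]
tool_rot: [0.998, 0.069, 0.01, -0.001]
force: [0.5, 0.3, -0.8]
finger_gap: 0.224
```

Call:
{"op": "send_rows", "data": {
  "commands": [
    {"delta_pos":[0,0.6,-0.5],"yaw":0},
    {"delta_pos":[0,0.5,-0.8],"yaw":0},
    {"delta_pos":[0,0,-0.8],"yaw":0},
    {"delta_pos":[0,0,-0.8],"yaw":0},
    {"delta_pos":[0,0,-0.4],"yaw":0},
    {"delta_pos":[0,0,0],"yaw":0}
  ]
}}

```text
t: 17.95
tcp_pos: [0.4678, 0.1863, 0.0264]
tool_rot: [0.998, 0.069, 0.011, -0.001]
force: [0.2, 0.7, -1.0]
finger_gap: 0.226
```

Call:
{"op": "send_rows", "data": {
  "commands": [
    {"delta_pos":[0,0,-0.25],"yaw":0},
    {"delta_pos":[0,0,-0.2],"yaw":0},
    {"delta_pos":[0,0,-0.15],"yaw":0},
    {"delta_pos":[0,0,0],"yaw":0}
  ]
}}

```text
t: 18.45
tcp_pos: [0.4683, 0.1862, 0.0204]
tool_rot: [0.998, 0.069, 0.011, -0.001]
force: [0.6, -0.4, -2.4]
finger_gap: 0.228
```

Call:
{"op": "send_rows", "data": {
  "commands": [
    {"delta_pos":[0,0,-0.1],"yaw":0},
    {"delta_pos":[0,0,-0.1],"yaw":0},
    {"delta_pos":[0,0,0],"yaw":0}
  ]
}}

```text
t: 18.82
tcp_pos: [0.4684, 0.1862, 0.0185]
tool_rot: [0.998, 0.069, 0.011, -0.001]
force: [-0.5, -0.3, -1.1]
finger_gap: 0.23
```

Call:
{"op": "send_rows", "data": {
  "commands": [
    {"delta_pos":[0,0,-0.1],"yaw":0},
    {"delta_pos":[0,0,0],"yaw":0}
  ]
}}

```text
t: 19.08
tcp_pos: [0.4685, 0.1862, 0.0184]
tool_rot: [0.998, 0.069, 0.012, -0.001]
force: [-0.2, -0.0, -2.4]
finger_gap: 0.226
```

Call:
{"op": "send_rows", "data": {
  "commands": [
    {"delta_pos":[0,0,0],"yaw":0},
    {"delta_pos":[0,0,0],"yaw":0},
    {"delta_pos":[0,0,0],"yaw":0},
    {"delta_pos":[0,0,0],"yaw":0},
    {"delta_pos":[0,0,0],"yaw":0}
  ],
  "grip": -1,
  "force": 20
}}

```text
t: 19.7
tcp_pos: [0.469, 0.1863, 0.0184]
tool_rot: [0.998, 0.069, 0.012, -0.001]
force: [0.3, -0.5, 0.2]
finger_gap: 0.997
```

Fully open, so I'm retreating straight up and then back.

Call:
{"op": "send_rows", "data": {
  "commands": [
    {"delta_pos":[0,0,1],"yaw":0},
    {"delta_pos":[0,0,2],"yaw":0},
    {"delta_pos":[0,0,3],"yaw":0},
    {"delta_pos":[0,0,4],"yaw":0},
    {"delta_pos":[0,0,4],"yaw":0},
    {"delta_pos":[0,3,4],"yaw":0},
    {"delta_pos":[0,4,2],"yaw":0},
    {"delta_pos":[0,5,0],"yaw":0},
    {"delta_pos":[0,4,0],"yaw":0},
    {"delta_pos":[0,0,0],"yaw":0}
  ]
}}

```text
t: 20.95
tcp_pos: [0.4672, 0.3502, 0.2324]
tool_rot: [0.998, 0.068, 0.015, -0.003]
force: [-0.2, -0.1, -0.8]
finger_gap: 1.001
```

```bash
python3 - <<'E'
from h import *
s=manip.sense();print(s["t"],s["tcp_pos"],s["force"])
t=manip.snapshot("top");d=manip.snapshot("side")
cv2.imwrite("pics/end_top.png",t);cv2.imwrite("pics/end_side.png",d)
A=cv2.resize(t[80:230,170:370],(533,400),interpolation=cv2.INTER_CUBIC)
B=cv2.resize(d[105:285,180:300],(267,400),interpolation=cv2.INTER_CUBIC)
cv2.imwrite("pics/end.png",np.hstack([A,B]))
for n,im in(("top",t),("side",d)):
  for c,q,m in blobs(im,blue,10): print(n,c,q[4])
E
```

```text
20.95 [0.4672 0.3502 0.2324] [-0.204  -0.1418 -0.8148]
top [214.125 204.   ] 16
top [364.3247 274.6266] 308
side [377.8118 183.2151] 186
side [228.6983 236.181 ] 116
side [217.4164 318.7479] 730
```

View pics/end.png

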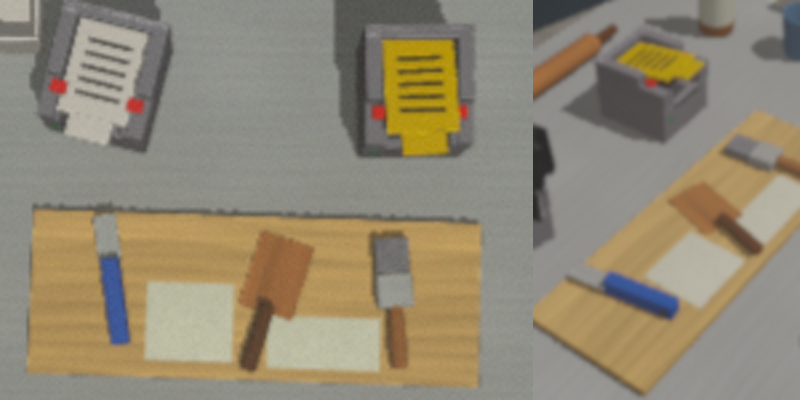

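```bash
python3 - <<'E'
from h import *
T=lambda x,y:(170+x/2.665-.3,80+y/2.667-.3);S=lambda x,y:(180+(x-533)/2.225-.3,105+y/2.222-.3)
print("tab-y",tri(T(447,153),S(704,68)));print("handle -x-y",tri(T(130,341),S(678,300)))
print("sign",manip.sign_off())
E
```

```text
tab-y (array([ 0.607 , -0.1853,  0.0967]), np.float64(0.00020152433512129385))
handle -x-y (array([0.4016, 0.166 , 0.0331]), np.float64(0.0018464492256654488))
the job is handed in; nothing more can be done
sign None
```

The yellow cover is pried past its two red catches and rests ajar on them. The pry blade is back on the board, and I handed the job in at about 21 s of the 53 s allowed.

**What was done:** I gripped the smallest blue pry by its handle and put the blade about 25 mm under the tab. I then raised it 42 mm in total. The downward force on the tool grew to about 5 N and dropped when the cover snapped free. I lowered the blade, drew it out level with no load on it, and laid it on the board about 18 mm further in than before, so the tip no longer overhangs the edge. Only the blade moved the cover, and the spatula and brush stayed where they were.

**Last checks:**
- **Final pictures:** the cover sits on the catches, the pry lies flat on the board, and the open gripper is clear of everything.
- **Tab height, weaker than hoped:** the rough two-view check put the tab corner at z = 97 mm. That is above the 91 mm of the snapped-in top, but below the roughly 108 mm expected if it is 17 mm up. I put the gap down to coarse corner picking in a small crop and did not re-measure. That it is ajar rests on the pictures and the force drop.
- **Handle height:** the handle corner came out at 33 mm, against an expected 40 mm. The same check before the grasp gave 33–38 mm, so it is consistent with lying flat.

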